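# Hang the open napkin ring on the rail stand

## Robot

A 6-joint arm with a two-finger parallel gripper is mounted at the origin on a cart in front of the work surface, level with it; the furniture and walls round the work are solid. World frame = base frame: x ahead of the robot, y to its left, z up, the work surface at z = 0. Lengths are in m, angles in degrees, forces in N, time in s.
With the tool pointing down it reaches from about 0.3 to 0.75 m from the base axis. Payload 8.5 kg.
Tool frame: the origin (TCP) lies on the centre line of the jaws, within the pads' length; the fingertips stand 25 mm ahead of it and the grasp point (between the pads) lies 6 mm ahead of it; z points along the fingers, y is the line along which they close (so a half turn about z gives the same grasp; the last joint's range is limited). The gripper opens to 85 mm and grips with 20 to 120 N. Pads are 22 mm wide; open, the fingers measure 114 mm over their backs; the gripper's body (76 mm by 85 mm) begins 54 mm behind the grasp point. The pads swing forward as they close: fully open they stand 13 mm farther back than shut.
Start: joints at [-76.965, 21.807, 74.336, -0, 83.858, -12.336], TCP at [0.236, -0.497, 0.256] pointing down, gripper open.
Joint ranges: [-178.18, 178.18], [-50.72, 133.34], [12.68, 142.11], [-81.47, 261.47], [9.98, 163.14], [-165.26, 165.26]. Speed limits (degrees/s): [136.94, 136.94, 180, 180, 180, 180].

## Interface

Orientations are given as a 3x3 rotation matrix whose columns are the frame's x, y, z axes.
In Python, from rig import telemetry, optics, env gives the robot as it stands.
- The arm moves only by the tool send_rows, never from a script. Its argument "deltas" is a list that holds one entry, the list of rows, each a list of 7 numbers: the shift along the tool's x, y, z in m, then the turn, a rotation vector about the tool's x, y, z in rad, then the opening, from -1 (shut) to 1 (fully open), so that 0 is half open. In form: [[[x, y, z, ax, ay, az, grip], ...]]. A call has 1 to 12 rows; each row shifts and turns the commanded pose from where the row before left it, along the tool's axes as they then stand; what a row does not reach is not made up. A row lasts 1/8 s, in which the tool goes at most 62.5 mm and 10.7 degrees, less where a joint would pass 70% of its speed; a pose out of reach is approached as far as the arm can. A call is refused whole if a number of a shift passes 0.0625 or a number of a turn 0.188, either way. A call with a gripper value outside its range is refused whole. The fingers move at their own pace and stop on an object; "squeeze" is the grip in N (left out, the last holds). Time passes only in rows, so rows that do not move let the fingers close. It gives the time, the measured TCP pose, the force, the opening and the grip force at its end, in the units of the state.
- telemetry.observe(): the state, without advancing time (a new reading comes with each control period).
- optics.get_image(name): name is "scene" or "top" or "wrist"; returns a dict with "image" (420x560x3 uint8, red, green, blue), "range_z" (420x560 float32, m along the optical axis (not along the pixel's ray), 0 where there is no reading), "K" (3x3 intrinsics, pixels), "k1" (the pictures are not rectified: a ray, as slopes to the right and down, at radius r is drawn at 1 + k1 r^2 times it, then the intrinsics apply), "rvec" (rotation vector, rad) and "tvec" (3), from world to camera coordinates, as OpenCV has them; the wrist camera has in their place "hand_eye" (4x4, takes a point from camera to tool coordinates, whose origin is the TCP and whose axes are the flange's). Camera axes: x right, y down, z forward; pixel columns grow to the right and rows downward; lengths in m; the calibration is good to about 2 mm. A picture is of the moment at which its call begins: read the wrist's pose just before it.
- env.close_job(): hands the job in; it is judged then, once.
The state is a dict: "time_s": time; "q": joint angles; "qvel": joint speeds; "joint_efforts": joint torques, N m; "position": TCP position; "tool_rot": TCP orientation; "ft_force": force on the tool from outside, world axes, zero at the start; "wrist_torque": the same for the moment, N m; "grip_width": finger opening in m; "gripper_force": force on a finger pad.
Only numpy, scipy, OpenCV 4.12 (cv2) and the standard library are available. Lean on these libraries where they do the work, as an engineer would, in place of code of your own. Each camera call takes 0.05 s, during which the arm holds its last target. There are 200 camera calls.

## Task

Put the open, C-shaped napkin ring away on the rail stand: bring it down over the steel rod so that the rod goes in through its gap, and leave it hanging freely on the rod between the two posts, gap down. Leave the closed ring and the mug where they are.

Things in the scene. Friction and masses are not known exactly. Their poses are not given: they have to be found in the camera images.
- open_ring_center (a point): Centre of the open napkin ring: loose C-shaped band of pale wood, 40 g, standing on its two ends, gap down. Outer diameter 56, inner 46, band 5 thick, 26 wide along the axis, gap 33 mm. From the centre it reaches 19 mm down, 28 mm up. x: ring axis (level); y: across the ring; z: up, away from the gap. Grip it from above across y, 56 mm; it may go on the rod either way round.
- rod_mid (a point): Mid-point of the rod's axis, 125 mm above the worktop. Fixed stand: dark wooden board 90 (x) by 230 (y) by 14 mm, steel posts at y = +-100 mm carrying a level dark steel rod, diameter 10 mm, along y, z up. Rod ends are fixed in the posts (18 mm balls, top at 134 mm), so a ring gets on only through a gap. A hanging ring's centre is 18 mm below the rod's axis.
- closed_ring: Bystander: a closed round napkin ring of the same pale wood, outer diameter 56 mm, 26 mm high, lying flat on the worktop; origin at the centre of its underside, z up. It and the open ring may have swapped places.
- mug: Bystander: white mug with dark stripes, 86 mm across and 90 mm high, with a handle on one side; origin at the centre of its underside, z up.
There are look-alikes about, which are no part of the job. Leave any red look-alike of the part that bears rod_mid alone.

How it is judged:
By the outcome, as a careful person would: the job done as asked, in the order asked, and still so for the second after the job is handed in, with the robot touching nothing.
It also fails if it takes over 35 s, if anything falls off the work surface, if the arm or the gripper's body presses on something with over 40 N, if the wrist force passes 120 N, or if a joint passes its speed limit or range.

## Working session

There is one attempt and no reset: what is moved stays moved. The work goes in short steps, Python scripts to look and compute and a tool call to move; the robot and the scene stay as the last step left them, time stands still between calls to the robot, and variables do not carry over. Pictures are saved under pics/ and viewed, at most 10 in all, crops included, and the job is handed in when it is done.

Besides the shell and the picture viewer there is one more tool, called after "Emit:" as name(argument=value, ...), one argument or row to a line, values as JSON. send_rows: Moves the arm, as the interface text tells. Its arguments: {"type":"object","properties":{"deltas":{"type":"array"},"squeeze":{"type":"number"}},"required":["deltas"]}

```bash
mkdir -p pics
cat > h.py <<'E'
import numpy as np, cv2
from rig import telemetry, optics, env
def grab(name,tag):
    s=telemetry.observe(); d=optics.get_image(name)
    cv2.imwrite(f'pics/{tag}.png',d['image'][:,:,::-1])
    if 'hand_eye' in d:
        T=np.eye(4);T[:3,:3]=np.array(s['tool_rot']).reshape(3,3);T[:3,3]=s['position']
        T=T@d['hand_eye']
    else:
        R=cv2.Rodrigues(np.array(d['rvec'],float))[0];T=np.eye(4);T[:3,:3]=R.T;T[:3,3]=-R.T@np.array(d['tvec']).ravel()
    np.savez(f'pics/{tag}.npz',T=T,z=d['range_z'],K=d['K'],k1=d['k1'],im=d['image'])
    return s
def cloud(tag):
    d=np.load(f'pics/{tag}.npz');h,w=d['z'].shape
    u,v=np.meshgrid(np.arange(w),np.arange(h))
    p=cv2.undistortPoints(np.stack([u,v],-1).reshape(-1,1,2).astype(float),d['K'],np.array([float(d['k1']),0,0,0])).reshape(h,w,2)
    # k1 model: drawn = (1+k1 r^2)*ray, same as OpenCV
    P=np.dstack([p,np.ones((h,w))])*d['z'][...,None]
    P=P@d['T'][:3,:3].T+d['T'][:3,3]; P[d['z']==0]=np.nan
    return P,d['im']
E
python3 - <<'E'
from h import *
grab('scene','s0');grab('top','t0')
a=cv2.imread('pics/s0.png');b=cv2.imread('pics/t0.png')
E
```

```text
(no output)
```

View pics/s0.png

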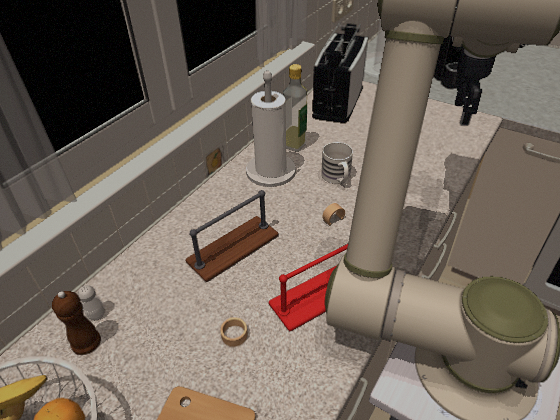

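View pics/t0.png

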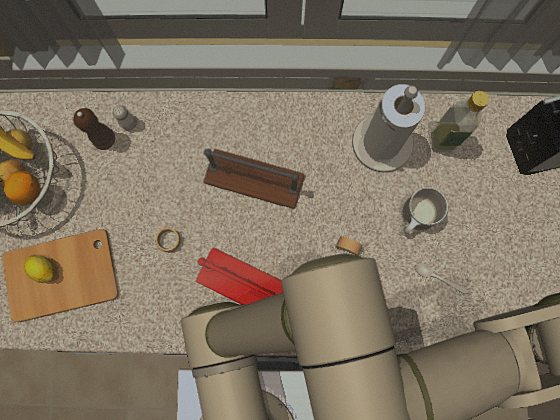

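The scene picture has the standing pale ring at (334,213), which is (349,244) in top. The flat closed ring is at (233,331), or (168,240) in top. The dark stand is at (232,245), or (254,178) in top, and the red look-alike is at (310,290). The standing one fits the open ring and the dark stand fits the rail. I'll confirm both in a crop and measure.

Run:
```python
from h import *
a=cv2.imread('pics/s0.png')[180:285,180:360];b=cv2.imread('pics/t0.png')[135:275,190:380]
a=cv2.resize(a,(720,420),interpolation=2)[:,:];b=cv2.resize(b,(570,420),interpolation=2)
cv2.imwrite('pics/c0.png',np.vstack([cv2.resize(a,(480,280)),cv2.resize(b,(480,320))]))
for tag,(u0,u1,v0,v1) in {'t0':(332,368,228,260),'s0':(318,350,198,228)}.items():
    P,im=cloud(tag);Q=P[v0:v1,u0:u1].reshape(-1,3);C=im[v0:v1,u0:u1].reshape(-1,3)
    Q=Q[(Q[:,2]>.012)&(Q[:,2]<.06)]
    r=cv2.minAreaRect((Q[:,:2]*1000).astype(np.float32));print(tag,'ring',len(Q),Q.mean(0).round(4),Q[:,2].max(),r)
for tag,(u0,u1,v0,v1) in {'t0':(195,315,140,215),'s0':(180,285,185,285)}.items():
    P,im=cloud(tag);Q=P[v0:v1,u0:u1].reshape(-1,3)
    R=Q[(Q[:,2]>.112)&(Q[:,2]<.15)]
    m=R.mean(0);d=np.linalg.svd(R-m)[2][0];t=(R-m)@d
    print(tag,'rod',len(R),m.round(4),d.round(3),(m+d*t.min()).round(4),(m+d*t.max()).round(4),np.percentile(R[:,2],[5,50,95]))
    B=Q[(Q[:,2]>.008)&(Q[:,2]<.02)];print(cv2.minAreaRect((B[:,:2]*1000).astype(np.float32)))
    X=Q[(Q[:,2]>.02)]; print('hi',len(X))
```

```text
t0 ring 289 [ 0.4356 -0.2303  0.0408] 0.05149619797496885 ((435.6448669433594, -231.73301696777344), (56.47544479370117, 26.601913452148438), 67.53321075439453)
s0 ring 225 [ 0.435  -0.2234  0.0356] 0.04994493403610045 ((433.3908386230469, -231.49667358398438), (59.66816711425781, 29.492677688598633), 64.9162368774414)
t0 rod 482 [ 0.5989 -0.0063  0.1291] [-0.273 -0.962  0.003] [0.6283 0.0973 0.1288] [ 0.5695 -0.1102  0.1294] [0.12417314 0.12909993 0.13356676]
((595.1666259765625, 3.196929931640625), (166.40440368652344, 257.4284973144531), 1.264621615409851)
hi 622
s0 rod 469 [0.573  0.0125 0.1276] [-0.742  0.67  -0.001] [ 0.6336 -0.0423  0.1277] [0.4222 0.1487 0.1274] [0.11843415 0.12835808 0.13313527]
((655.30517578125, -56.1866455078125), (257.2301025390625, 351.83856201171875), 38.047584533691406)
hi 818
```

View pics/c0.png

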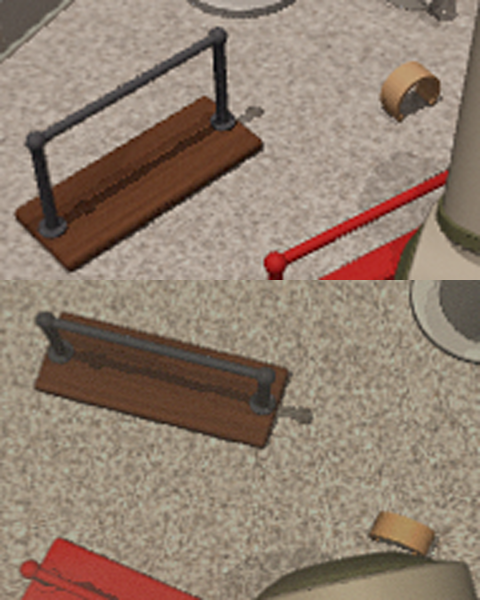

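The crop confirms it: a C-shaped pale band standing gap down, and a dark stand with a steel rod. The red one is the look-alike.

```bash
cat >> h.py <<'E'
from scipy.spatial.transform import Rotation as Ro
def togo(p,yaw,s=None):
    s=s or telemetry.observe();R=np.array(s['tool_rot']).reshape(3,3);y=np.radians(yaw)
    ya=np.array([np.cos(y),np.sin(y),0]);z=np.array([0,0,-1.]);T=np.stack([np.cross(ya,z),ya,z],1)
    print('t',s['time_s'],'pos',np.round(s['position'],4),'q',np.round(s['q'],1),'F',np.round(s['ft_force'],1),'w',s['grip_width'],s['gripper_force'])
    print('shift tool',(R.T@(np.array(p)-s['position'])).round(4),'shift tgt',(T.T@(np.array(p)-s['position'])).round(4),'turn',Ro.from_matrix(R.T@T).as_rotvec().round(4))
E
python3 - <<'E'
from h import *
print(np.round(telemetry.observe()['tool_rot'],3))
togo([.4355,-.2317,.16],67.5);togo([.4355,-.2317,.16],-112.5)
E
```

```text
[[ 0.904  0.429 -0.   ]
 [ 0.429 -0.904  0.001]
 [ 0.    -0.001 -1.   ]]
t 0.1 pos [ 0.2356 -0.4967  0.2558] q [-77.   21.8  74.4  -0.   83.9 -12.3] F [-0.6  0.9 -0.2] w 0.08565799404713671 0.0
shift tool [ 0.2941 -0.1537  0.0961] shift tgt [-0.0832  0.3214  0.0958] turn [-3.0000e-04 -1.6000e-03 -2.3061e+00]
t 0.1 pos [ 0.2356 -0.4967  0.2558] q [-77.   21.8  74.4  -0.   83.9 -12.3] F [-0.6  0.9 -0.2] w 0.08565799404713671 0.0
shift tool [ 0.2941 -0.1537  0.0961] shift tgt [ 0.0832 -0.3214  0.0958] turn [-1.300e-03  3.000e-04  8.355e-01]
```

Emit:
send_rows(
  deltas=[
    [[0.042,-0.022,0.005,0,0,0,1],[0.042,-0.022,0.01,0,0,0,1],[0.042,-0.022,0.01,0,0,0,1],[0.042,-0.022,0.015,0,0,0,1],[0.042,-0.022,0.015,0,0,0,1],[0.042,-0.022,0.02,0,0,0,1],[0.042,-0.022,0.02,0,0,0,1],[0,0,0,0,0,0.167,1],[0,0,0,0,0,0.167,1],[0,0,0,0,0,0.167,1],[0,0,0,0,0,0.167,1],[0,0,0,0,0,0.167,1]],
  ],
)

```text
time_s: 1.6
position: [0.4352, -0.2317, 0.1611]
tool_rot: [[0.922, -0.387, -0.001], [-0.387, -0.922, 0.0], [-0.001, -0.0, -1.0]]
ft_force: [0.0, -0.1, 0.0]
grip_width: 0.0854
gripper_force: 0.0
```

Run:
```python
from h import *
grab('wrist','w1')
P,im=cloud('w1');m=(P[...,2]>.025)&(P[...,2]<.06)&(np.hypot(P[...,0]-.4355,P[...,1]+.2317)<.06)
n,l,st,c=cv2.connectedComponentsWithStats(m.astype(np.uint8));i=1+st[1:,4].argmax();Q=P[l==i]
print(st[i],Q[:,2].max(),cv2.minAreaRect((Q[:,:2]*1000).astype(np.float32)))
togo([.4355,-.2317,.028],-112.5)
```

```text
[ 246  187   68   41 2317] 0.04931148767498733 ((433.04229736328125, -230.6805419921875), (54.76914596557617, 26.673316955566406), 66.89848327636719)
t 1.65 pos [ 0.4352 -0.2317  0.1611] q [-41.8  21.8  91.9   0.   66.3  71.3] F [-0.8 -1.2  0.4] w 0.08569601159644534 0.0
shift tool [ 4.000e-04 -1.000e-04  1.331e-01] shift tgt [ 3.000e-04 -1.000e-04  1.331e-01] turn [-0.0002  0.0006 -0.0115]
```

View pics/w1.png

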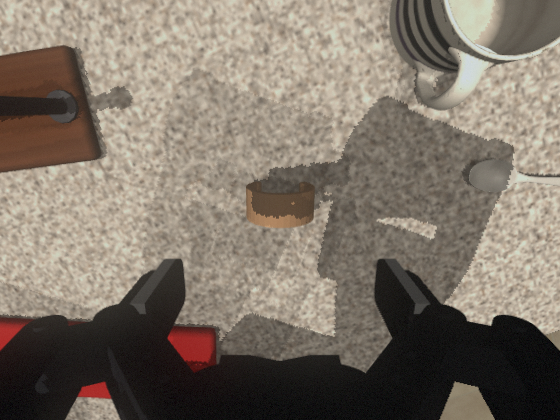

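The wrist picture shows the open ring at (280,205), centred between the fingers. The red stand at (215,330) and the mug handle at (440,90) are clear of the fingers, so I'm descending.

Emit:
send_rows(
  deltas=[
    [[-0.001,0,0.04,0,0,-0.01,1],[0,0,0.04,0,0,0,1],[0,0,0.03,0,0,0,1],[0,0,0.015,0,0,0,1],[0,0,0.007,0,0,0,1],[0,0,0,0,0,0,1],[0,0,0,0,0,0,0.4],[0,0,0,0,0,0,0.2],[0,0,0,0,0,0,0.1],[0,0,0,0,0,0,0.1],[0,0,0,0,0,0,0.1]],
  ],
  squeeze=25,
)

```text
time_s: 3.02
position: [0.4346, -0.2317, 0.0302]
tool_rot: [[0.928, -0.373, 0.001], [-0.373, -0.928, -0.001], [0.001, 0.001, -1.0]]
ft_force: [-1.1, 1.2, 5.1]
grip_width: 0.0556
gripper_force: 25.5
```

Emit:
send_rows(
  deltas=[
    [[0,0,-0.02,0,0,0,0.1],[0,0,-0.04,0,0,0,0.1],[0,0,-0.05,0,0,0,0.1],[0,0,-0.05,0,0,0,0.1],[0,0,-0.05,0,0,-0.1,0.1],[0,0,0,0,0,-0.17,0.1],[0,0,0,0,0,-0.17,0.1],[0,0,0,0,0,-0.17,0.1],[0,0,0,0,0,-0.17,0.1],[0,0,0,0,0,-0.17,0.1],[0,0,0,0,0,-0.17,0.1],[0,0,0,0,0,-0.17,0.1]],
  ],
)

```text
time_s: 4.53
position: [0.4343, -0.2313, 0.2396]
tool_rot: [[0.611, 0.792, 0.0], [0.792, -0.611, -0.0], [-0.0, 0.0, -1.0]]
ft_force: [0.1, 0.3, -0.1]
grip_width: 0.0553
gripper_force: 27.3
```

Run:
```python
from h import *
togo([.599,-.0065,.24],-15.8)
```

```text
t 4.525 pos [ 0.4343 -0.2313  0.2396] q [-41.9  16.8  84.9   0.   78.2  -4.2] F [ 0.1  0.3 -0.1] w 0.055252563820709116 27.28575424058363
shift tool [ 0.2786 -0.0069 -0.0004] shift tgt [ 0.2611  0.0973 -0.0004] turn [ 3.000e-04  0.000e+00 -3.813e-01]
```

Emit:
send_rows(
  deltas=[
    [[0,0,0,0,0,-0.127,0.1],[0,0,0,0,0,-0.127,0.1],[0,0,0,0,0,-0.127,0.1],[0.043,0.016,0,0,0,0,0.1],[0.043,0.016,0,0,0,0,0.1],[0.043,0.016,0,0,0,0,0.1],[0.043,0.016,0,0,0,0,0.1],[0.043,0.016,0,0,0,0,0.1],[0.043,0.016,0,0,0,0,0.1],[0.003,0.001,0,0,0,0,0.1],[0,0,0,0,0,0,0.1]],
  ],
)

```text
time_s: 5.9
position: [0.5999, -0.0079, 0.2393]
tool_rot: [[0.278, 0.961, -0.0], [0.961, -0.278, -0.0], [-0.0, -0.0, -1.0]]
ft_force: [-0.5, 0.1, -0.4]
grip_width: 0.0555
gripper_force: 27.3
```

Run:
```python
from h import *
s=grab('wrist','w2');grab('scene','s2')
togo([.599,-.0065,.24],-15.8)
P,im=cloud('w2');R=P[(P[...,2]>.122)&(P[...,2]<.14)&(np.abs(P[...,0]-.6)<.08)&(np.abs(P[...,1])<.12)]
m=R.mean(0);d=np.linalg.svd(R-m)[2][0];t=(R-m)@d
print(len(R),m,d,m+d*t.min(),m+d*t.max())
a=cv2.imread('pics/s2.png')[130:290,150:330]
cv2.imwrite('pics/c2.png',np.hstack([cv2.resize(cv2.imread('pics/w2.png'),(400,300)),cv2.resize(a,(338,300),interpolation=2)]))
```

```text
t 6.0 pos [ 0.5997 -0.0086  0.2395] q [-12.1  27.5  67.7  -0.   84.8   4.1] F [ 0.4  0.3 -0.5] w 0.05493193138661435 27.26647208444774
shift tool [ 0.0018 -0.0013 -0.0005] shift tgt [ 0.0018 -0.0012 -0.0005] turn [-0.      0.0002 -0.0073]
3388 [0.6078375  0.02989052 0.12939735] [-0.27185872 -0.9622757  -0.01087727] [0.62727951 0.09870776 0.13017524] [ 0.58210879 -0.06117926  0.12836792]
```

View pics/c2.png

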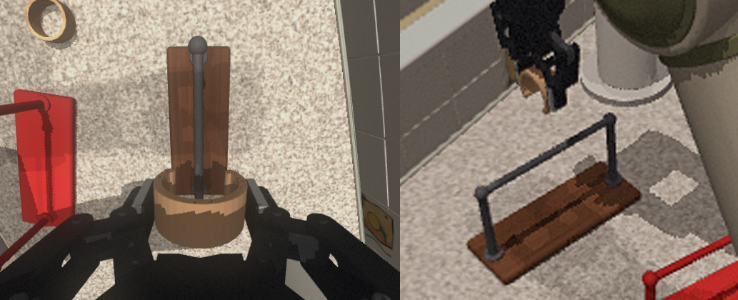

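The ring is held upright with its gap down, and the rod at (198,120) in the left half points into it. I'll shift 2 mm sideways and lower.

Emit:
send_rows(
  deltas=[
    [[0.002,-0.002,0,0,0,-0.007,0.1],[0,0,0.02,0,0,0,0.1],[0,0,0.02,0,0,0,0.1],[0,0,0.02,0,0,0,0.1],[0,0,0.02,0,0,0,0.1],[0,0,0.015,0,0,0,0.1],[0,0,0.012,0,0,0,0.1],[0,0,0.008,0,0,0,0.1],[0,0,0,0,0,0,0.1]],
  ],
)

```text
time_s: 7.12
position: [0.5987, -0.0053, 0.124]
tool_rot: [[0.272, 0.962, -0.001], [0.962, -0.272, 0.0], [-0.0, -0.001, -1.0]]
ft_force: [-1.2, -0.5, -0.6]
grip_width: 0.0554
gripper_force: 27.3
```

Emit:
send_rows(
  deltas=[
    [[0,0,0.002,0,0,0,0.1],[0,0,0.002,0,0,0,0.1],[0,0,0.001,0,0,0,0.1],[0,0,0,0,0,0,0.1]],
  ],
)

```text
time_s: 7.62
position: [0.5988, -0.0052, 0.1193]
tool_rot: [[0.272, 0.962, 0.0], [0.962, -0.272, 0.0], [0.0, 0.0, -1.0]]
ft_force: [0.5, 0.4, 0.5]
grip_width: 0.0552
gripper_force: 27.3
```

Run:
```python
from h import *
grab('scene','s3');grab('wrist','w3')
a=cv2.imread('pics/s3.png')[150:270,180:300]
cv2.imwrite('pics/c3.png',np.hstack([cv2.resize(a,(400,400),interpolation=2),cv2.resize(cv2.imread('pics/w3.png')[200:380,180:360],(400,400))]))
```

```text
(no output)
```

View pics/c3.png

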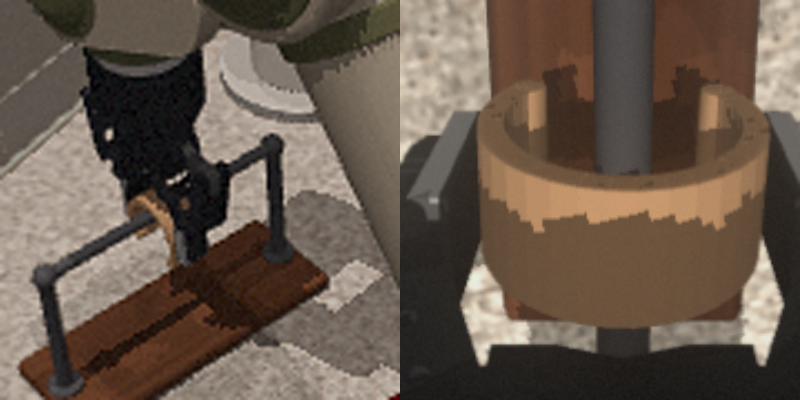

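The rod passes through the ring, with the gap ends visible at (535,95) and (710,95) either side of it at (625,90). I'll open slowly, then rise.

Emit:
send_rows(
  deltas=[
    [[0,0,0.001,0,0,0,0.1],[0,0,0,0,0,0,0.35],[0,0,0,0,0,0,0.45],[0,0,0,0,0,0,0.6],[0,0,0,0,0,0,0.8],[0,0,0,0,0,0,1],[0,0,0,0,0,0,1],[0,0,0,0,0,0,1],[0,0,0,0,0,0,1]],
  ],
)

```text
time_s: 8.85
position: [0.5988, -0.0053, 0.1183]
tool_rot: [[0.272, 0.962, -0.0], [0.962, -0.272, -0.0], [-0.0, -0.0, -1.0]]
ft_force: [0.9, 0.4, -0.0]
grip_width: 0.0854
gripper_force: 0.0
```

Emit:
send_rows(
  deltas=[
    [[0,0,-0.01,0,0,0,1],[0,0,-0.02,0,0,0,1],[0,0,-0.03,0,0,0,1],[0,0,-0.04,0,0,0,1],[0,0,-0.04,0,0,0,1],[0,0,0,0,0,0,1],[0,0,0,0,0,0,1],[0,0,0,0,0,0,1],[0,0,0,0,0,0,1],[0,0,0,0,0,0,1],[0,0,0,0,0,0,1],[0,0,0,0,0,0,1]],
  ],
)

```text
time_s: 10.35
position: [0.5988, -0.0053, 0.2583]
tool_rot: [[0.272, 0.962, 0.0], [0.962, -0.272, 0.0], [0.0, -0.0, -1.0]]
ft_force: [-1.0, -0.6, 0.6]
grip_width: 0.0855
gripper_force: 0.0
```

Run:
```python
from h import *
grab('scene','s4');grab('wrist','w4')
a=cv2.imread('pics/s4.png')[150:290,150:300]
cv2.imwrite('pics/c4.png',np.hstack([cv2.resize(a,(400,373),interpolation=2),cv2.resize(cv2.imread('pics/w4.png'),(400,373))]))
```

```text
(no output)
```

View pics/c4.png

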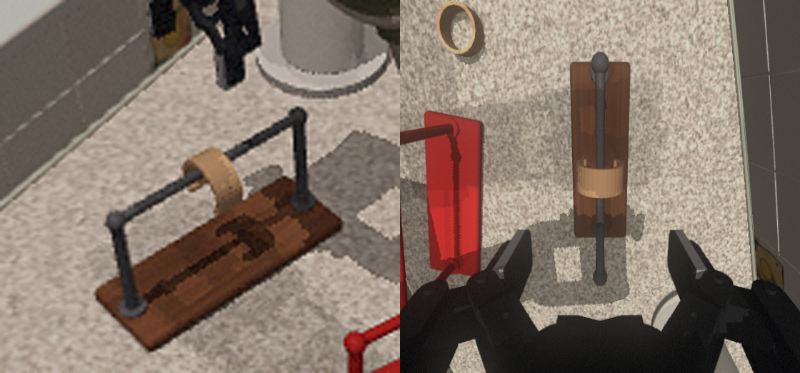

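The ring hangs mid-rod at (212,178), with its gap down and the gripper clear.

```bash
python3 -c "
from rig import env
print(env.close_job())"
```

```text
the job is handed in; nothing more can be done
None
```

The open napkin ring is hanging freely on the steel rod near its middle, gap down; the closed ring, the mug and the red look-alike stand were left alone, and the job was handed in at about 10.5 s.

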